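# Stand the kitchen picture up on its kickstand

### The arm

A 7-joint arm with a two-finger parallel gripper is mounted at the origin on the work surface. World frame = base frame: x ahead of the robot, y to its left, z up, the work surface at z = 0. Lengths are in m, angles in rad, forces in N, time in s.
With the tool pointing down it reaches from about 0.4 to 0.85 m from the base axis. Payload 4.5 kg.
Tool frame: the origin (TCP) lies at the very end of the fingers, on their centre line; the grasp point (between the pads) lies 19 mm behind it (r.grip_point_offset is the distance from the TCP to the grasp point, in m); z points along the fingers, y is the line along which they close (so a half turn about z gives the same grasp; the last joint's range is limited). The gripper opens to 88 mm and grips with 3 to 60 N. Pads are 18 mm wide; open, the fingers measure 123 mm over their backs; the gripper's body (75 mm by 187 mm) begins 45 mm behind the grasp point.
Start: joints at [1.148, 0.689, -0.195, 1.565, 0.157, 0.902, -0.215], TCP at [0.276, -0.561, 0.239] pointing down, gripper open.
Joint ranges: [-3.01, 3.01], [-0.46, 2.08], [-1.47, 1.51], [0.13, 2.56], [-1, 4.14], [0.04, 2.09], [-2.66, 2.66]. Speed limits (rad/s): [2.57, 2.57, 3.14, 3.14, 3.14, 3.14, 3.14].

### API

Orientations are given as a unit quaternion [x, y, z, w].
In Python, from plant import r gives the robot as it stands.
- The arm moves only by the tool carry_out, never from a script. Its argument "rows" is a list of rows, each a list of 3 entries, a list of its own where there are three numbers: the shift along the tool's x, y, z in cm, then the turn, a rotation vector about the tool's x, y, z in degrees, then the closure, from 0 (fully open) to 1 (shut). A call has 1 to 12 rows; each row is the pose to reach, as a shift and turn from the pose commanded when the call began, along the tool's axes at that moment; what a row does not reach only later rows make up. A row lasts 1/10 s, in which the tool goes at most 50 mm and 8.59 degrees, less where a joint would pass 70% of its speed; a pose out of reach is approached as far as the arm can. A call with a gripper value outside its range is refused whole. The fingers move at their own pace and stop on an object; "newtons" is the grip in N (left out, the last holds). Time passes only in rows, so rows that repeat a pose let the fingers close. It gives the time, the measured TCP pose, the force, the opening and the grip force at its end, in the units of the state.
- r.get_state(): the state, without advancing time (a new reading comes with each control period).
- r.snapshot(name): name is "scene" or "side" or "wrist"; returns a dict with "image" (384x512x3 uint8, red, green, blue), "fx", "fy", "cx", "cy" (pixels), "dist_coeffs" ([k1, k2, p1, p2, k3] as OpenCV has them; the pictures are not rectified), "pose" (4x4, takes a point from camera to world coordinates). Camera axes: x right, y up, looking along -z (the intrinsics and any distortion apply to the point x, -y, -z); pixel columns grow to the right and rows downward; lengths in m; the calibration is good to about 2 mm. A picture is of the moment at which its call begins. There is no depth.
- r.finish_job(): hands the job in; it is judged then, once.
The state is a dict: "clock": time; "q": joint angles; "qd": joint speeds; "joint_torque": joint torques, N m; "tool_pos": TCP position; "eef_rot": TCP orientation; "contact_force": force on the tool from outside, world axes, zero at the start; "moment": the same for the moment, N m; "opening": opening from 0.0 (shut) to 1.0 (fully open); "finger_force": force on a finger pad.
Only numpy, scipy, OpenCV 4.12 (cv2) and the standard library are available. Lean on these libraries where they do the work, as an engineer would, in place of code of your own. Each camera call takes 0.05 s, during which the arm holds its last target. There are 200 camera calls.

### The job

The small framed picture is stored upright in the grey plastic rack with its kickstand folded along its back. While it is still in the rack, swing the kickstand fully open by its orange tab; then lift the frame out and stand it upright on the round brown cork mat (not the blue one), well centred so that both the frame and its kickstand are on the mat, and let go only once it has been set down.

Things in the scene. Friction and masses are not known exactly. Their poses are not given: they have to be found in the camera images.
- frame_mid (a point): Centre of a dark wood picture frame: 120 wide (own y), 150 high (own z), 14 mm thick (own x); picture on -x, kickstand on +x. 0.25 to 0.5 kg. Its bottom starts 10 mm above the table in a fixed rack with 55 mm high walls: lift 50 mm or more to clear. Pinch the free top edge across x from above; beside its middle the kickstand reaches only 90 mm above the frame's bottom.
- kick_tab (a point): Centre of the upright orange tab at the kickstand's free end: 8 mm thick (own x, pinch along it), 24 mm wide (own y, pointing away from the hinge), reaching 20 mm above this point (level with the frame's top) and 40 mm below. 130 mm above the frame's bottom, 88 mm from the upright hinge line. Folded, it sticks out past the frame's +y edge, 28 mm from edge to tab middle.
- kick (a joint): Kickstand hinge, rad: 0 folded along the back towards the frame's +y, 1.57 fully open, square to the back, pointing to the frame's +x (clockwise from above). The upright hinge line is 13 mm behind the panel's centre (frame x +13 mm, y 0). Friction of 0.05 N m holds it where it is left; about 0.6 N at the tab moves it. Starts at 0 to 0.25.
- cork_mat: Fixed round brown cork mat, 220 mm across, 6 mm thick; origin at the centre of its underside, on the table. Frame with open kickstand reaches from 7 mm in front (frame -x) to 113 mm behind its panel's centre, so when centred the panel's centre is 53 mm from the mat's centre, on the picture side. A blue mat of the same size is a bystander.

How it is judged:
On the way:
1. the kickstand is swung open while the frame is still in the rack (value of joint kick above 1.2 rad and distance of frame_mid from where it was at the start of the episode below 0.03 m), for 0.2 s.
At the end, for the whole second after the job is handed in: The frame stands upright (within 10 degrees) on the cork mat with its kickstand open by at least 1.2 rad, its panel's centre 74 to 88 mm above the table, and both the panel's centre and the tab's centre within 80 mm of the mat's centre seen from above; any facing will do (value of joint kick above 1.2 rad and angle between frame_mid's own z axis and vertical below 0.175 rad and height (world z) of frame_mid between 0.074 and 0.088 m and horizontal distance between each of frame_mid, kick_tab and cork_mat below 0.08 m); the robot touches nothing.
It fails at once if the frame is tipped over by more than 35 degrees (angle between frame_mid's own z axis and vertical above 0.61 rad).
It fails at once if the frame is let go more than 20 mm above the mat (distance of frame_mid from where it was at the start of the episode above 0.06 m and height (world z) of frame_mid above 0.101 m and contact force between the fingers and anything else below 0.05 N).
It also fails if it takes over 50 s, if anything falls off the work surface, if the arm or the gripper's body presses on something with over 40 N, if the wrist force passes 120 N, or if a joint passes its speed limit or range.

## Working session

There is one attempt and no reset: what is moved stays moved. The work goes in short steps, Python scripts to look and compute and a tool call to move; the robot and the scene stay as the last step left them, time stands still between calls to the robot, and variables do not carry over. Pictures are saved under pics/ and viewed, at most 10 in all, crops included, and the job is handed in when it is done.

Besides the shell and the picture viewer there is one more tool, called after "Call:" as name([rows], argument=value, ...), one row to a line, values as JSON. carry_out: Moves the arm, as the interface text tells. Its arguments: {"type":"object","properties":{"rows":{"type":"array"},"newtons":{"type":"number"}},"required":["rows"]}

```bash
mkdir -p pics; ls; python3 - <<'E'
from plant import r
import cv2,numpy as np,pickle
s=r.get_state();print(s)
d={n:r.snapshot(n) for n in("scene","side","wrist")}
pickle.dump(d,open("snap0.pkl","wb"))
for n,v in d.items(): print(n,v["fx"],v["cx"],v["cy"],v["dist_coeffs"],np.round(v["pose"],3).tolist())
cv2.imwrite("pics/a.png",np.hstack([cv2.resize(d[n]["image"],(800,600))[:,:,::-1] for n in("scene",)]))
cv2.imwrite("pics/b.png",cv2.resize(d["side"]["image"],(800,600))[:,:,::-1])
E
```

```text
pics
{'clock': 0.0, 'q': array([ 1.14777813,  0.68998057, -0.19455284,  1.56636024,  0.15729485,
        0.90248256, -0.21516347]), 'qd': array([-5.95661970e-04, -2.55546182e-05,  8.14719369e-05, -1.02970300e-03,
        8.75471625e-04, -1.02690927e-03, -7.73015028e-04]), 'joint_torque': array([ 8.04395095e-04, -5.27569163e+01, -1.26721781e+00, -1.53431994e+01,
       -5.27218357e-02,  6.47856112e-03,  1.68738529e-04]), 'tool_pos': array([ 0.2753786 , -0.56035143,  0.23790882]), 'eef_rot': array([ 9.74021812e-01,  2.26452347e-01, -2.58271254e-04, -8.81538678e-04]), 'contact_force': array([0.69212438, 0.01257993, 0.21018161]), 'moment': array([-0.04826665,  0.00311004,  0.02992595]), 'finger_force': 0.0, 'opening': 1.002052634596218}
scene 437.62429666042124 255.63517380015503 191.98729818656298 [-0.05290077  0.          0.          0.          0.        ] [[-0.636, -0.446, 0.63, 1.12], [0.771, -0.382, 0.509, 0.527], [0.014, 0.809, 0.587, 0.643], [0.0, 0.0, 0.0, 1.0]]
side 466.78263400767867 254.01835774566948 193.10664064612385 [-0.06449415  0.          0.          0.          0.        ] [[-0.845, -0.324, 0.426, 0.943], [0.535, -0.497, 0.683, 0.681], [-0.009, 0.805, 0.593, 0.68], [0.0, 0.0, 0.0, 1.0]]
wrist 279.2138394834656 261.861805036792 195.10666725673434 [-0.05808866  0.          0.          0.          0.        ] [[0.441, 0.858, 0.263, 0.344], [-0.897, 0.423, 0.127, -0.527], [-0.002, -0.292, 0.957, 0.383], [0.0, 0.0, 0.0, 1.0]]
```

View pics/a.png

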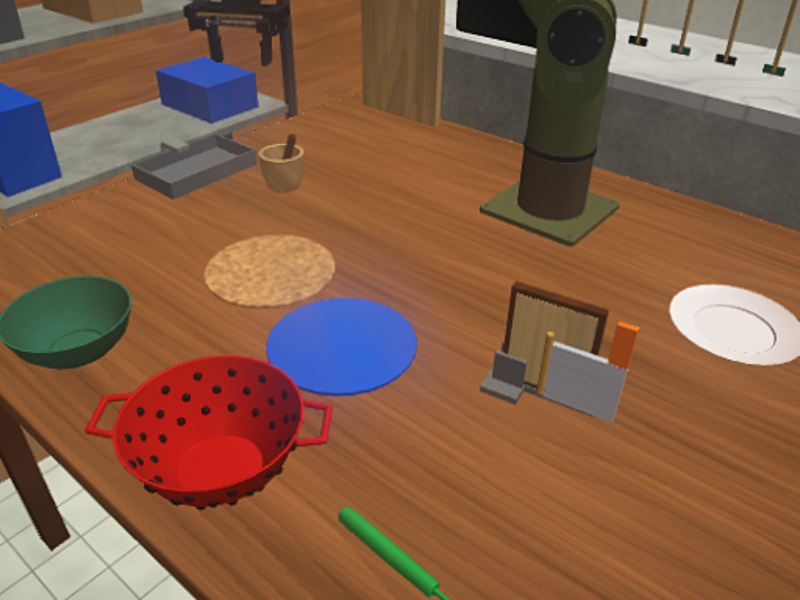

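View pics/b.png

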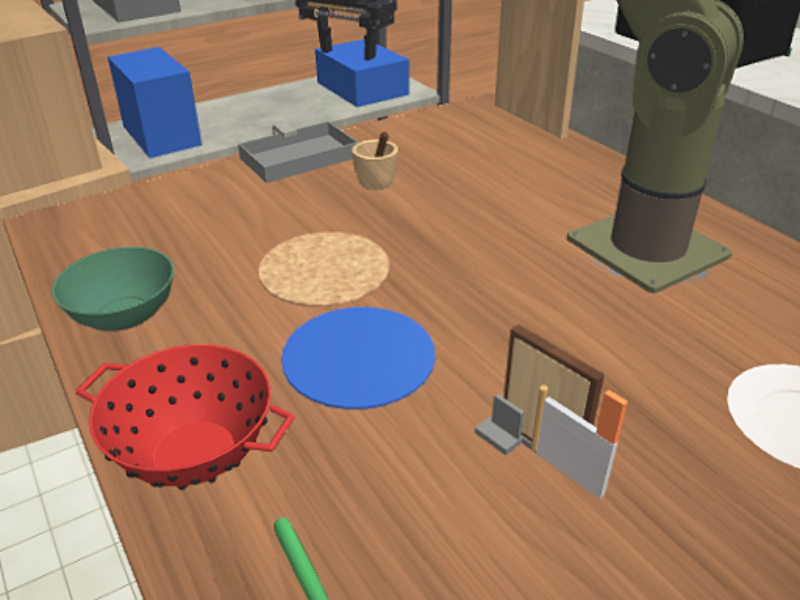

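The back of the frame faces the cameras (scene view, 800x600: frame top corners ~(513,285) and (606,310), tab top ~(627,324), gold hinge ~(547,335)). The cork mat is at ~(270,270) in that view and ~(324,267) in the side view. I'll measure these and take a crop for the corners.

```bash
cat > h.py <<'E'
import numpy as np,cv2
def ray(v,uv):
    K=np.array([[v["fx"],0,v["cx"]],[0,v["fy"],v["cy"]],[0,0,1]])
    p=cv2.undistortPoints(np.array(uv,float).reshape(-1,1,2),K,np.array(v["dist_coeffs"])).reshape(-1,2)
    T=np.array(v["pose"]);d=np.c_[p[:,0],-p[:,1],-np.ones(len(p))]@T[:3,:3].T
    return T[:3,3],d
def plane(v,uv,z):
    o,d=ray(v,uv);return o+d*((z-o[2])/d[:,2])[:,None]
def two(v1,a,v2,b):
    o1,d1=ray(v1,[a]);o2,d2=ray(v2,[b]);A=np.c_[d1[0],-d2[0]]
    t=np.linalg.lstsq(A,o2-o1,rcond=None)[0]
    p,q=o1+d1[0]*t[0],o2+d2[0]*t[1];return (p+q)/2,np.linalg.norm(p-q)
def mask(img,lo,hi,roi):
    h=cv2.cvtColor(img,cv2.COLOR_RGB2HSV);m=cv2.inRange(h,np.array(lo),np.array(hi));k=np.zeros_like(m);x0,y0,x1,y1=roi;k[y0:y1,x0:x1]=255
    m&=k;c=max(cv2.findContours(m,cv2.RETR_EXTERNAL,cv2.CHAIN_APPROX_NONE)[0],key=cv2.contourArea);return m,c
E
python3 - <<'E'
import pickle;from h import *
d=pickle.load(open("snap0.pkl","rb"))
for n,roi,mroi in(("scene",(300,170,420,280),(125,145,220,200)),("side",(300,200,410,325),(160,145,255,200))):
    v=d[n];im=v["image"]
    m,c=mask(im,(3,200,150),(12,255,255),roi)
    print(n,"tab box",cv2.boundingRect(c),cv2.approxPolyDP(c,2,True).reshape(-1,2).tolist())
    print(im[172,172] if n=="scene" else im[171,207], im[150,230])
    lab=cv2.cvtColor(im,cv2.COLOR_RGB2LAB)
    h=cv2.cvtColor(im,cv2.COLOR_RGB2HSV)
    m,c=mask(im,(10,60,170),(22,170,255),mroi)
    m=cv2.morphologyEx(m,cv2.MORPH_CLOSE,np.ones((5,5)));c=max(cv2.findContours(m,0,1)[0],key=cv2.contourArea)
    p=plane(v,c.reshape(-1,2),.006)[:,:2].astype(np.float32);print("mat",cv2.minEnclosingCircle(p),cv2.boundingRect(c))
sc=d["scene"]["image"][170:270,300:420];sd=d["side"]["image"][200:320,300:420]
f=lambda a,s:cv2.resize(a,None,fx=s,fy=s,interpolation=cv2.INTER_CUBIC)
a=f(sc,3.3);b=f(sd,3.3);a=np.vstack([a,np.zeros((b.shape[0]-a.shape[0],a.shape[1],3),np.uint8)])
cv2.imwrite("pics/c.png",np.hstack([a,b])[:,:,::-1])
E
```

```text
scene tab box (395, 206, 14, 9) [[395, 207], [406, 211], [407, 214], [408, 211], [402, 210], [403, 208]]
[203 149  98] [135  86  53]
mat ((0.5111994743347168, -0.24829097092151642), 0.11812832951545715) (130, 150, 84, 50)Traceback (most recent call last):
  File "<stdin>", line 5, in <module>
  File "h.py", line 15, in mask
    m&=k;c=max(cv2.findContours(m,cv2.RETR_EXTERNAL,cv2.CHAIN_APPROX_NONE)[0],key=cv2.contourArea);return m,c
           ~~~^^^^^^^^^^^^^^^^^^^^^^^^^^^^^^^^^^^^^^^^^^^^^^^^^^^^^^^^^^^^^^^^^^^^^^^^^^^^^^^^^^^^
ValueError: max() iterable argument is empty
```

```bash
python3 - <<'E'
import pickle;from h import *
d=pickle.load(open("snap0.pkl","rb"))
for n,roi,mroi in(("scene",(380,195,420,245),(125,145,220,200)),("side",(375,240,410,290),(160,145,255,200))):
    v=d[n];im=v["image"]
    h=cv2.cvtColor(im,cv2.COLOR_RGB2HSV)
    m,c=mask(im,(5,185,120),(16,255,255),roi)
    print(n,"tab box",cv2.boundingRect(c),cv2.approxPolyDP(c,1.5,True).reshape(-1,2).tolist())
    m,c=mask(im,(10,60,165),(22,145,255),mroi)
    m=cv2.morphologyEx(m,cv2.MORPH_OPEN,np.ones((3,3)));m=cv2.morphologyEx(m,cv2.MORPH_CLOSE,np.ones((7,7)));c=max(cv2.findContours(m,0,1)[0],key=cv2.contourArea)
    p=plane(v,cv2.convexHull(c).reshape(-1,2),.006)[:,:2].astype(np.float32);e=cv2.fitEllipse(p);print("mat",cv2.minEnclosingCircle(p),e,cv2.boundingRect(c))
sc=d["scene"]["image"][170:270,300:420];sd=d["side"]["image"][200:320,300:420]
f=lambda a,s:cv2.resize(a,None,fx=s,fy=s,interpolation=cv2.INTER_CUBIC)
a=f(sc,3.3);b=f(sd,3.3);a=np.vstack([a,np.zeros((b.shape[0]-a.shape[0],a.shape[1],3),np.uint8)])
cv2.imwrite("pics/c.png",np.hstack([a,b])[:,:,::-1])
E
```

```text
scene tab box (390, 206, 19, 30) [[395, 206], [390, 232], [401, 235], [408, 210]]
mat ((0.5062321424484253, -0.25060009956359863), 0.11010619252920151) ((0.5063207745552063, -0.2509225010871887), (0.21804508566856384, 0.21838009357452393), 115.3974380493164) (131, 151, 84, 45)
side tab box (393, 282, 1, 1) [[393, 282]]
mat ((0.5131974816322327, -0.2597624659538269), 0.1836891770362854) ((0.5339056253433228, -0.27043360471725464), (0.2628444731235504, 0.7533665895462036), 56.41954040527344) (160, 145, 95, 55)
```

View pics/c.png

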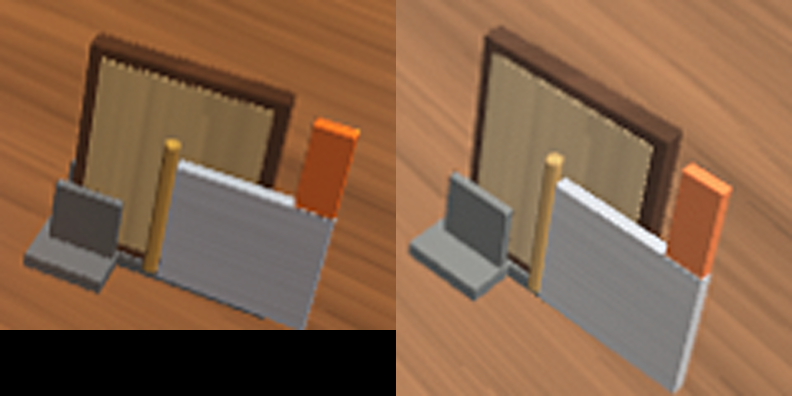

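```bash
python3 - <<'E'
import pickle;from h import *
d=pickle.load(open("snap0.pkl","rb"));S,D=d["scene"],d["side"]
P={"FLf":((102,35),(101,28)),"FLb":((92,48),(90,37)),"FRf":((294,94),(284,130)),"FRb":((288,107),(271,142)),
"T1":((317,118),(291,164)),"T2":((359,130),(335,187)),"T3":((355,140),(328,196)),"T4":((313,128),(288,174)),"H":((172,143),(158,158))}
for k,(a,b) in P.items():
    a=[(a[0]+.5)/3.3+299.5,(a[1]+.5)/3.3+169.5];b=[(b[0]+.5)/3.3+299.5,(b[1]+.5)/3.3+199.5]
    p,e=two(S,a,D,b);z=.16 if k!="H" else p[2]
    print(k,p.round(4),round(e,4),plane(S,[a],z)[0,:2].round(4),plane(D,[b],z)[0,:2].round(4))
E
```

```text
FLf [0.4812 0.198  0.1635] 0.0011 [0.4757 0.1949] [0.4786 0.1954]
FLb [0.4848 0.1942 0.1553] 0.0005 [0.4912 0.1976] [0.4887 0.1982]
FRf [0.4532 0.3087 0.1585] 0.0003 [0.4551 0.3092] [0.4548 0.3099]
FRb [0.4633 0.3103 0.1562] 0.0002 [0.4686 0.3121] [0.4667 0.3128]
T1 [0.4711 0.3304 0.1621] 0.0013 [0.4673 0.329 ] [0.4699 0.3298]
T2 [0.4624 0.352  0.1594] 0.0015 [0.4622 0.3515] [0.4637 0.3531]
T3 [0.4665 0.3523 0.1554] 0.0009 [0.4721 0.3535] [0.4711 0.3556]
T4 [0.4703 0.3294 0.1541] 0.0013 [0.4772 0.3312] [0.4762 0.334 ]
H [0.4822 0.2539 0.1118] 0.0009 [0.4816 0.2534] [0.4826 0.2544]
```

```bash
cat > go.py <<'E'
# go.py x y z yaw [x y z yaw ...] : shift/turn in tool axes from the current pose; yaw = heading of tool y, deg
import sys,numpy as np
from scipy.spatial.transform import Rotation as R
from plant import r
s=r.get_state();R0=R.from_quat(s["eef_rot"]);p=s["tool_pos"]
ty=R0.as_matrix()[:,1];print("t",round(s["clock"],2),p.round(4),"yaw",round(np.degrees(np.arctan2(ty[1],ty[0])),1),"F",s["contact_force"].round(1),"op",round(s["opening"],3),round(s["finger_force"],1),"q",s["q"].round(2))
a=list(map(float,sys.argv[1:]))
for x,y,z,w in zip(*[iter(a)]*4):
    w=np.radians(w);Y=np.array([np.cos(w),np.sin(w),0]);Z=np.array([0,0,-1.]);T=R.from_matrix(np.c_[np.cross(Y,Z),Y,Z])
    print((R0.inv().apply(np.array([x,y,z])-p)*100).round(2).tolist(),np.degrees((R0.inv()*T).as_rotvec()).round(1).tolist())
E
python3 go.py .55 -.1 .28 10.9 .47 .342 .26 10.9
```

```text
t 0.15 [ 0.2754 -0.5605  0.2381] yaw -63.8 F [ 0.7  1.3 -1. ] op 0.999 0.0 q [ 1.15  0.69 -0.19  1.57  0.16  0.9  -0.22]
[44.96, -29.22, -4.16] [-0.1, -0.0, -74.7]
[57.28, -72.41, -2.1] [-0.1, -0.0, -74.7]
```

Call:
carry_out([
  [[45, -29.2, -4.2], [0, 0, -74.7], 0],
  [[45, -29.2, -4.2], [0, 0, -74.7], 0],
  [[45, -29.2, -4.2], [0, 0, -74.7], 0],
  [[45, -29.2, -4.2], [0, 0, -74.7], 0],
  [[45, -29.2, -4.2], [0, 0, -74.7], 0],
  [[45, -29.2, -4.2], [0, 0, -74.7], 0],
  [[45, -29.2, -4.2], [0, 0, -74.7], 0],
  [[45, -29.2, -4.2], [0, 0, -74.7], 0],
  [[45, -29.2, -4.2], [0, 0, -74.7], 0],
  [[57.3, -72.4, -3], [0, 0, -74.7], 0],
  [[57.3, -72.4, -3], [0, 0, -74.7], 0],
  [[57.3, -72.4, -3], [0, 0, -74.7], 0],
])

```text
clock: 1.35
tool_pos: [0.4952, -0.0243, 0.2722]
eef_rot: [0.637, 0.771, -0.0, -0.0]
contact_force: [1.0, 0.4, 0.9]
opening: 1.001
finger_force: 0.0
```

```bash
python3 go.py .47 .342 .26 10.9
```

```text
t 1.35 [ 0.4952 -0.0243  0.2722] yaw 10.9 F [1.  0.4 0.9] op 1.001 0.0 q [ 0.32  0.52 -0.56  1.89  0.36  0.84 -0.24]
[36.45, 4.43, 1.22] [-0.0, -0.0, -0.0]
```

Call:
carry_out([
  [[36, 4.4, 1.2], [0, 0, 0], 0],
  [[36, 4.4, 1.2], [0, 0, 0], 0],
  [[36, 4.4, 1.2], [0, 0, 0], 0],
  [[36, 4.4, 1.2], [0, 0, 0], 0],
  [[36, 4.4, 1.2], [0, 0, 0], 0],
  [[36, 4.4, 1.2], [0, 0, 0], 0],
  [[36, 4.4, 1.2], [0, 0, 0], 0],
  [[36, 4.4, 1.2], [0, 0, 0], 0],
  [[36, 4.4, 1.2], [0, 0, 0], 0],
  [[36, 4.4, 1.2], [0, 0, 0], 0],
])

```text
clock: 2.35
tool_pos: [0.4713, 0.3336, 0.2598]
eef_rot: [0.637, 0.77, -0.001, 0.001]
contact_force: [0.7, -0.6, -1.4]
opening: 0.999
finger_force: 0.0
```

```bash
python3 - <<'E'
from plant import r
from h import *
import pickle
v=r.snapshot("wrist");pickle.dump(v,open("w1.pkl","wb"));cv2.imwrite("pics/d.png",cv2.resize(v["image"],(800,600),interpolation=cv2.INTER_CUBIC)[:,:,::-1])
E
python3 go.py .47 .342 .12 10.9
```

```text
t 2.4 [0.4717 0.3329 0.26  ] yaw 10.7 F [0.1 0.2 0.4] op 1.0 0.0 q [-0.4   0.64 -0.51  1.68  0.37  0.93 -0.87]
[0.97, 0.01, 13.99] [-0.0, 0.2, -0.2]
```

View pics/d.png

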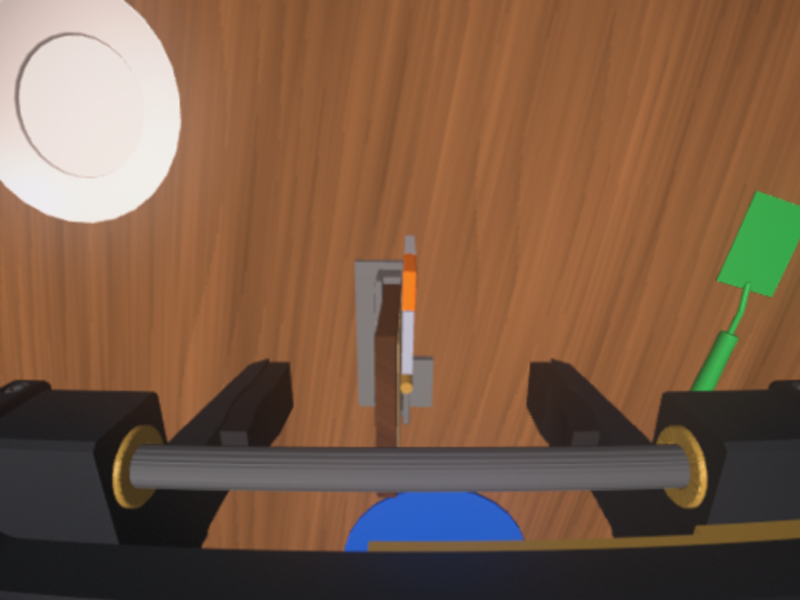

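The wrist view shows the tab's top at (409,~270–311), nearly centred between the fingers, and the frame's top edge at (386,285–440). I'll project those points to z=0.16.

```bash
python3 - <<'E'
import pickle;from h import *
v=pickle.load(open("w1.pkl","rb"));im=v["image"]
print(np.array(v["pose"])[:3,3])
for u in range(254,272): print(u,im[176:180,u].mean(0).round().astype(int).tolist(),end=";")
print()
for w in range(160,206): print(w,im[w,262].tolist(),end=";")
print()
for u in range(234,262): print(u,im[230,u].tolist(),im[255,u].tolist(),end=";")
pts=[(x/1.5625,y/1.5625) for x,y in((409.5,270),(409.5,256),(409.5,311),(380,330),(397,330),(377,440),(396,440))]
print(plane(v,pts,.16).round(4))
E
```

```text
[0.45843045 0.40845082 0.40511468]
254 [118, 109, 106];255 [116, 108, 105];256 [113, 99, 94];257 [158, 106, 78];258 [224, 123, 55];259 [240, 130, 38];260 [241, 131, 36];261 [241, 130, 35];262 [241, 130, 35];263 [241, 130, 35];264 [241, 128, 34];265 [233, 120, 35];266 [186, 100, 46];267 [153, 96, 60];268 [156, 101, 64];269 [157, 102, 64];270 [156, 101, 64];271 [156, 101, 64];
160 [144, 131, 131];161 [150, 122, 115];162 [163, 102, 72];163 [171, 84, 34];164 [174, 83, 29];165 [174, 83, 29];166 [174, 83, 29];167 [174, 83, 29];168 [174, 82, 27];169 [175, 83, 29];170 [175, 83, 28];171 [174, 83, 28];172 [178, 85, 29];173 [204, 97, 30];174 [233, 118, 32];175 [240, 129, 35];176 [241, 130, 35];177 [241, 130, 35];178 [241, 130, 35];179 [241, 130, 35];180 [241, 130, 35];181 [241, 130, 35];182 [241, 130, 35];183 [241, 129, 36];184 [241, 130, 35];185 [241, 130, 35];186 [241, 129, 35];187 [241, 128, 35];188 [241, 129, 35];189 [241, 129, 34];190 [241, 129, 36];191 [241, 129, 36];192 [241, 128, 35];193 [241, 128, 35];194 [241, 128, 35];195 [241, 128, 35];196 [241, 128, 34];197 [240, 128, 41];198 [223,
[... 540 characters left out ...]
5, 66, 47];246 [97, 62, 44] [105, 67, 47];247 [97, 62, 43] [106, 67, 48];248 [97, 62, 44] [107, 68, 48];249 [96, 61, 43] [107, 67, 47];250 [96, 61, 44] [107, 68, 48];251 [95, 61, 45] [106, 67, 48];252 [90, 57, 41] [101, 64, 45];253 [90, 63, 46] [91, 62, 44];254 [146, 118, 87] [123, 99, 71];255 [135, 109, 79] [118, 95, 69];256 [113, 94, 78] [94, 78, 63];257 [163, 157, 166] [89, 79, 72];258 [189, 185, 201] [113, 107, 105];259 [191, 188, 204] [128, 122, 120];260 [191, 188, 205] [127, 122, 120];261 [191, 189, 204] [121, 116, 114];[[0.4685 0.3551 0.16  ]
 [0.467  0.3631 0.16  ]
 [0.4732 0.3308 0.16  ]
 [0.458  0.3158 0.16  ]
 [0.468  0.3177 0.16  ]
 [0.4689 0.2398 0.16  ]
 [0.4811 0.2421 0.16  ]]
```

The wrist view gives the tab centre as (0.471, 0.343). That agrees with the stereo result and with the 88 mm hinge radius. I'll descend on it and pinch.

Call:
carry_out([
  [[0.9, -0.1, 5], [0, 0, 0], 0],
  [[0.9, -0.1, 9], [0, 0, 0], 0],
  [[0.9, -0.1, 12], [0, 0, 0], 0],
  [[0.9, -0.1, 13.7], [0, 0, 0], 0],
  [[0.9, -0.1, 13.7], [0, 0, 0], 0],
  [[0.9, -0.1, 13.7], [0, 0, 0], 0],
  [[0.9, -0.1, 13.7], [0, 0, 0], 0.6],
  [[0.9, -0.1, 13.7], [0, 0, 0], 1],
  [[0.9, -0.1, 13.7], [0, 0, 0], 1],
  [[0.9, -0.1, 13.7], [0, 0, 0], 1],
  [[0.9, -0.1, 13.7], [0, 0, 0], 1],
  [[0.9, -0.1, 13.7], [0, 0, 0], 1],
], newtons=12)

```text
clock: 3.6
tool_pos: [0.4681, 0.3444, 0.1234]
eef_rot: [0.637, 0.771, 0.0, 0.0]
contact_force: [0.2, 0.3, -0.0]
opening: 0.48
finger_force: 0.0
```

Call:
carry_out([
  [[0, 0, 0], [0, 0, 0], 1],
  [[0, 0, 0], [0, 0, 0], 1],
  [[0, 0, 0], [0, 0, 0], 1],
  [[0, 0, 0], [0, 0, 0], 1],
])

```text
clock: 4.0
tool_pos: [0.4682, 0.3444, 0.1233]
eef_rot: [0.637, 0.771, -0.0, 0.0]
contact_force: [0.3, 0.4, 0.7]
opening: 0.115
finger_force: 0.0
```

```bash
cat > arc.py <<'E'
import numpy as np,subprocess,sys
H=np.array([.485,.2565]);a=[]
P=np.array([float(sys.argv[1]),float(sys.argv[2])]);d=P-H;rad=np.hypot(*d);th=np.degrees(np.arctan2(d[1],d[0]));print("rad",rad,"th",th)
for k in map(float,sys.argv[4:]):
    t=np.radians(th-k);a+=[H[0]+rad*np.cos(t),H[1]+rad*np.sin(t),.121,float(sys.argv[3])-k]
subprocess.run(["python3","go.py"]+[str(x) for x in a])
E
python3 go.py; python3 arc.py .4708 .343 10.7 8 16 24 32 40 48 56 64 72 80 86
```

```text
t 4.0 [0.4682 0.3444 0.1233] yaw 10.9 F [0.3 0.4 0.7] op 0.115 0.0 q [-0.48  0.81 -0.41  1.79  0.51  0.64 -1.  ]
t 4.0 [0.4682 0.3444 0.1233] yaw 10.9 F [0.3 0.4 0.7] op 0.115 0.0 q [-0.48  0.81 -0.41  1.79  0.51  0.64 -1.  ]
[-0.3, 1.45, 0.23] [-0.0, 0.0, 8.2]
[-0.59, 2.64, 0.23] [-0.0, 0.0, 16.2]
[-1.04, 3.77, 0.23] [0.0, 0.0, 24.2]
[-1.64, 4.84, 0.23] [0.0, 0.0, 32.2]
[-2.39, 5.81, 0.23] [0.0, 0.0, 40.2]
[-3.26, 6.66, 0.23] [0.0, 0.0, 48.2]
[-4.24, 7.39, 0.23] [0.0, 0.0, 56.2]
[-5.32, 7.97, 0.23] [0.0, 0.0, 64.2]
[-6.46, 8.4, 0.23] [0.0, 0.0, 72.2]
[-7.66, 8.66, 0.23] [0.0, 0.0, 80.2]
[-8.57, 8.75, 0.23] [0.0, 0.0, 86.2]
rad 0.08765780056560855 th 99.32262909891178
```

Call:
carry_out([
  [[0, 0, 0], [0, 0, 0], 1],
  [[0, 0, 0], [0, 0, 0], 1],
  [[0, 0, 0], [0, 0, 0], 1],
  [[0, 0, 0], [0, 0, 0], 1],
])

```text
clock: 4.4
tool_pos: [0.468, 0.3443, 0.1233]
eef_rot: [0.637, 0.771, -0.0, -0.0]
contact_force: [0.1, 0.1, -1.3]
opening: 0.088
finger_force: 12.0
```

```bash
python3 arc.py .469 .344 10.9 7 14 21 28 35 42 49 56 63 70 77 84
```

```text
t 4.4 [0.468  0.3443 0.1233] yaw 10.9 F [ 0.1  0.1 -1.3] op 0.088 12.0 q [-0.48  0.81 -0.41  1.79  0.51  0.64 -1.  ]
[-0.13, 1.18, 0.23] [-0.0, 0.0, 7.0]
[-0.33, 2.24, 0.23] [-0.0, 0.0, 14.0]
[-0.67, 3.27, 0.22] [-0.0, 0.0, 21.0]
[-1.13, 4.26, 0.22] [-0.0, 0.0, 28.0]
[-1.71, 5.18, 0.22] [-0.0, 0.0, 35.0]
[-2.39, 6.02, 0.22] [-0.0, 0.0, 42.0]
[-3.17, 6.78, 0.22] [-0.0, 0.0, 49.0]
[-4.04, 7.43, 0.22] [-0.0, 0.0, 56.0]
[-4.98, 7.97, 0.22] [-0.0, 0.0, 63.0]
[-5.98, 8.4, 0.22] [-0.0, 0.0, 70.0]
[-7.02, 8.7, 0.22] [-0.0, 0.0, 77.0]
[-8.1, 8.87, 0.22] [-0.0, 0.0, 84.0]
rad 0.08895082911361757 th 100.36245909843187
```

Pinched at a 7.7 mm opening, which matches the tab, with no side force. First half of the arc:

Call:
carry_out([
  [[-0.02, 0.5, 0], [0, 0, 3.5], 1],
  [[-0.07, 1.07, 0], [0, 0, 7], 1],
  [[-0.26, 2.13, 0], [0, 0, 14], 1],
  [[-0.58, 3.15, 0], [0, 0, 21], 1],
  [[-1.03, 4.13, 0], [0, 0, 28], 1],
  [[-1.59, 5.05, 0], [0, 0, 35], 1],
  [[-2.26, 5.89, 0], [0, 0, 42], 1],
  [[-2.26, 5.89, 0], [0, 0, 42], 1],
  [[-2.26, 5.89, 0], [0, 0, 42], 1],
])

```text
clock: 5.3
tool_pos: [0.5306, 0.3333, 0.1235]
eef_rot: [0.87, 0.493, 0.0, 0.0]
contact_force: [1.5, -1.1, 0.7]
opening: 0.088
finger_force: 12.0
```

Call:
carry_out([
  [[-0.02, 0.5, 0], [0, 0, 3.5], 1],
  [[-0.07, 1.07, 0], [0, 0, 7], 1],
  [[-0.26, 2.13, 0], [0, 0, 14], 1],
  [[-0.58, 3.15, 0], [0, 0, 21], 1],
  [[-1.03, 4.13, 0], [0, 0, 28], 1],
  [[-1.59, 5.05, 0], [0, 0, 35], 1],
  [[-2.26, 5.89, 0], [0, 0, 42], 1],
  [[-2.69, 6.33, 0], [0, 0, 46], 1],
  [[-2.69, 6.33, 0], [0, 0, 46], 1],
  [[-2.69, 6.33, 0], [0, 0, 46], 1],
  [[-2.69, 6.33, 0], [0, 0, 46], 1],
])

```text
clock: 6.4
tool_pos: [0.5716, 0.2781, 0.124]
eef_rot: [0.994, 0.113, 0.001, -0.0]
contact_force: [5.0, -1.9, 3.3]
opening: 0.088
finger_force: 12.0
```

Call:
carry_out([
  [[0, 0, 0], [0, 0, 0], 0.6],
  [[0, 0, 0], [0, 0, 0], 0.4],
  [[0, 0, 0], [0, 0, 0], 0.3],
  [[0, 0, 0], [0, 0, 0], 0.3],
  [[0, 0, 0], [0, 0, 0], 0.3],
  [[0, 0, -3], [0, 0, 0], 0.3],
  [[0, 0, -8], [0, 0, 0], 0],
  [[0, 0, -13], [0, 0, 0], 0],
  [[0, 0, -13], [0, 0, 0], 0],
  [[0, 0, -13], [0, 0, 0], 0],
  [[0, 0, -13], [0, 0, 0], 0],
])

```text
clock: 7.5
tool_pos: [0.5696, 0.2771, 0.2521]
eef_rot: [0.994, 0.112, -0.001, 0.001]
contact_force: [0.7, 0.1, 0.0]
opening: 0.998
finger_force: 0.0
```

```bash
python3 go.py .472 .254 .26 10.9; python3 - <<'E'
from plant import r
from h import *
a=r.snapshot("side")
cv2.imwrite("pics/e.png",cv2.resize(a["image"][180:330,280:480],(800,600),interpolation=cv2.INTER_CUBIC)[:,:,::-1])
E
```

```text
t 7.5 [0.5696 0.2771 0.2521] yaw -77.1 F [0.7 0.1 0. ] op 0.998 0.0 q [-0.51  0.68 -0.03  1.53  0.02  0.94 -1.89]
[-10.03, 0.08, -0.76] [-0.1, 0.2, -88.0]
```

View pics/e.png

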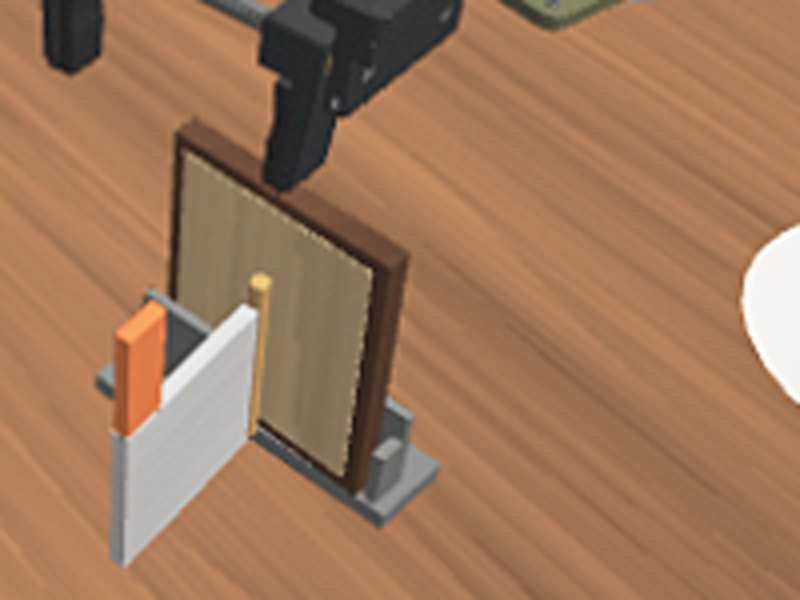

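The side crop shows the kickstand square to the back (hinge top (260,285), tab top (140,330)) and the frame still seated in the rack. Next I'll go over the frame's top edge and re-measure it with the wrist camera.

Call:
carry_out([
  [[-10, 0.1, -1], [0, 0, -88], 0],
  [[-10, 0.1, -1], [0, 0, -88], 0],
  [[-10, 0.1, -1], [0, 0, -88], 0],
  [[-10, 0.1, -1], [0, 0, -88], 0],
  [[-10, 0.1, -1], [0, 0, -88], 0],
  [[-10, 0.1, -1], [0, 0, -88], 0],
  [[-10, 0.1, -1], [0, 0, -88], 0],
  [[-10, 0.1, -1], [0, 0, -88], 0],
  [[-10, 0.1, -1], [0, 0, -88], 0],
  [[-10, 0.1, -1], [0, 0, -88], 0],
  [[-10, 0.1, -1], [0, 0, -88], 0],
  [[-10, 0.1, -1], [0, 0, -88], 0],
])

```text
clock: 8.75
tool_pos: [0.4729, 0.2539, 0.2623]
eef_rot: [0.638, 0.77, -0.001, -0.001]
contact_force: [1.4, -0.6, -0.1]
opening: 1.004
finger_force: 0.0
```

Call:
carry_out([
  [[0, 0, 0], [0, 0, 0], 0],
  [[0, 0, 0], [0, 0, 0], 0],
  [[0, 0, 0], [0, 0, 0], 0],
])

```text
clock: 9.05
tool_pos: [0.4732, 0.2543, 0.2633]
eef_rot: [0.637, 0.771, -0.0, 0.0]
contact_force: [0.5, 0.3, 0.4]
opening: 0.999
finger_force: 0.0
```

```bash
python3 go.py; python3 - <<'E'
from plant import r
from h import *
import pickle
v=r.snapshot("wrist");pickle.dump(v,open("w2.pkl","wb"));im=v["image"]
m,c=mask(im,(5,225-15,150),(16,255,255),(200,120,512,300))
print("tab",cv2.boundingRect(c))
cv2.imwrite("pics/f.png",cv2.resize(im,(800,600),interpolation=cv2.INTER_CUBIC)[:,:,::-1])
E
```

```text
t 9.05 [0.4732 0.2543 0.2633] yaw 10.8 F [0.5 0.3 0.4] op 0.999 0.0 q [-0.28  0.57 -0.49  1.79  0.34  0.86 -0.73]
tab (351, 173, 36, 20)
```

View pics/f.png

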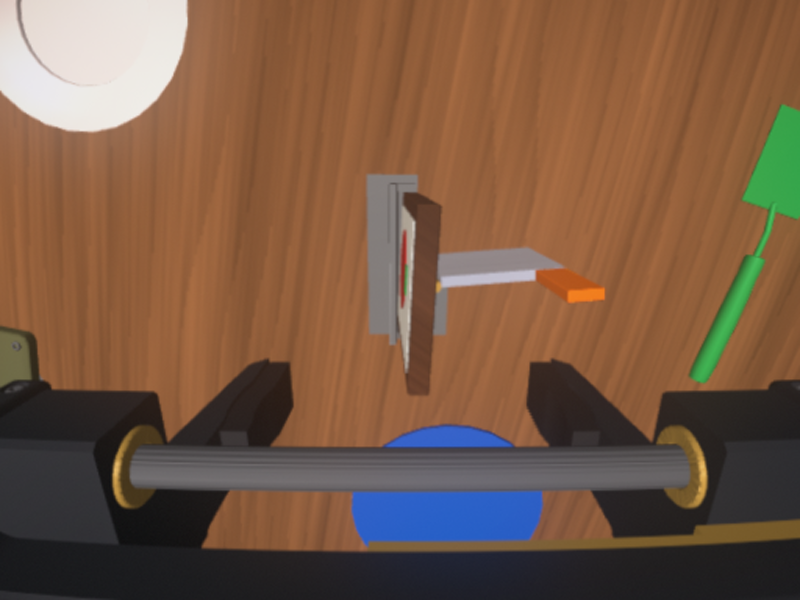

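The frame leans slightly back in the rack, with its top face corners at (418,205), (440,206), (407,394) and (429,394) and the tab top at (568–604, 288–300).

```bash
python3 - <<'E'
import pickle;from h import *
v=pickle.load(open("w2.pkl","rb"))
s=1.5625
p=plane(v,[(x/s,y/s) for x,y in((418,205),(440,206),(407,394),(429,394),(568,294),(604,294),(586,294))],.16)
print(p.round(4));c=p[:4].mean(0);e=(p[:2].mean(0)-p[2:4].mean(0));print(c,np.linalg.norm(e),np.degrees(np.arctan2(e[1],e[0])))
t=p[6]-c;print("tab",np.degrees(np.arctan2(t[1],t[0])),np.linalg.norm(t))
import subprocess;subprocess.run(["python3","go.py",*map(str,[c[0],c[1],.128,np.degrees(np.arctan2(-e[0],e[1]))])])
E
```

```text
t 9.1 [0.4733 0.2544 0.2634] yaw 10.8 F [ 0.2  0.1 -0.1] op 0.996 0.0 q [-0.28  0.57 -0.49  1.79  0.34  0.86 -0.73]
[-0.08, 0.95, 13.54] [0.0, 0.0, 2.7]
[[0.4683 0.3127 0.16  ]
 [0.4805 0.3145 0.16  ]
 [0.4842 0.1959 0.16  ]
 [0.498  0.1985 0.16  ]
 [0.5662 0.2789 0.16  ]
 [0.5877 0.2831 0.16  ]
 [0.5769 0.281  0.16  ]]
[0.48276629 0.25539637 0.16      ] 0.11756322188503208 98.16886757391725
tab 15.208277601820367 0.09753968222309148
```

Call:
carry_out([
  [[-0.1, 0.9, 4], [0, 0, 2.7], 0],
  [[-0.1, 0.9, 8], [0, 0, 2.7], 0],
  [[-0.1, 0.9, 11.5], [0, 0, 2.7], 0],
  [[-0.1, 0.9, 13.5], [0, 0, 2.7], 0],
  [[-0.1, 0.9, 13.5], [0, 0, 2.7], 0.5],
  [[-0.1, 0.9, 13.5], [0, 0, 2.7], 0.7],
  [[-0.1, 0.9, 13.5], [0, 0, 2.7], 1],
  [[-0.1, 0.9, 13.5], [0, 0, 2.7], 1],
  [[-0.1, 0.9, 13.5], [0, 0, 2.7], 1],
  [[-0.1, 0.9, 13.5], [0, 0, 2.7], 1],
  [[-0.1, 0.9, 13.5], [0, 0, 2.7], 1],
  [[-0.1, 0.9, 13.5], [0, 0, 2.7], 1],
], newtons=35)

```text
clock: 10.3
tool_pos: [0.4824, 0.255, 0.1285]
eef_rot: [0.655, 0.756, 0.0, 0.0]
contact_force: [-0.1, 0.3, 0.8]
opening: 0.297
finger_force: 0.0
```

Call:
carry_out([
  [[0, 0, 0], [0, 0, 0], 1],
  [[0, 0, 0], [0, 0, 0], 1],
  [[0, 0, 0], [0, 0, 0], 1],
  [[0, 0, 0], [0, 0, 0], 1],
])

```text
clock: 10.7
tool_pos: [0.4807, 0.2547, 0.1283]
eef_rot: [0.655, 0.756, -0.001, -0.001]
contact_force: [-4.9, -0.1, 4.3]
opening: 0.159
finger_force: 34.7
```

```bash
python3 go.py
```

```text
t 10.7 [0.4807 0.2547 0.1283] yaw 8.2 F [-4.9 -0.1  4.3] op 0.159 34.7 q [-0.36  0.77 -0.36  1.9   0.47  0.56 -0.89]
```

Gripped at 14 mm, so the panel is flat in the pads. Lifting.

Call:
carry_out([
  [[0, 0, -1], [0, 0, 0], 1],
  [[0, 0, -2], [0, 0, 0], 1],
  [[0, 0, -3], [0, 0, 0], 1],
  [[0, 0, -4], [0, 0, 0], 1],
  [[0, 0, -5], [0, 0, 0], 1],
  [[0, 0, -6], [0, 0, 0], 1],
  [[0, 0, -7], [0, 0, 0], 1],
  [[0, 0, -8], [0, 0, 0], 1],
  [[0, 0, -8], [0, 0, 0], 1],
  [[0, 0, -8], [0, 0, 0], 1],
  [[0, 0, -8], [0, 0, 0], 1],
])

```text
clock: 11.8
tool_pos: [0.4821, 0.2547, 0.2079]
eef_rot: [0.655, 0.756, -0.0, -0.0]
contact_force: [1.0, 0.3, -2.7]
opening: 0.155
finger_force: 34.7
```

```bash
python3 go.py; python3 - <<'E'
from plant import r
from h import *
import pickle
d={n:r.snapshot(n) for n in("side","wrist")};pickle.dump(d,open("w3.pkl","wb"))
a=d["side"]["image"][150:300,270:420];b=d["wrist"]["image"][80:330,180:430]
cv2.imwrite("pics/g.png",np.hstack([cv2.resize(x,(400,400),interpolation=cv2.INTER_CUBIC) for x in(a,b)])[:,:,::-1])
E
```

```text
t 11.8 [0.4821 0.2547 0.2079] yaw 8.2 F [ 1.   0.3 -2.7] op 0.155 34.7 q [-0.31  0.65 -0.44  1.83  0.39  0.74 -0.81]
```

View pics/g.png

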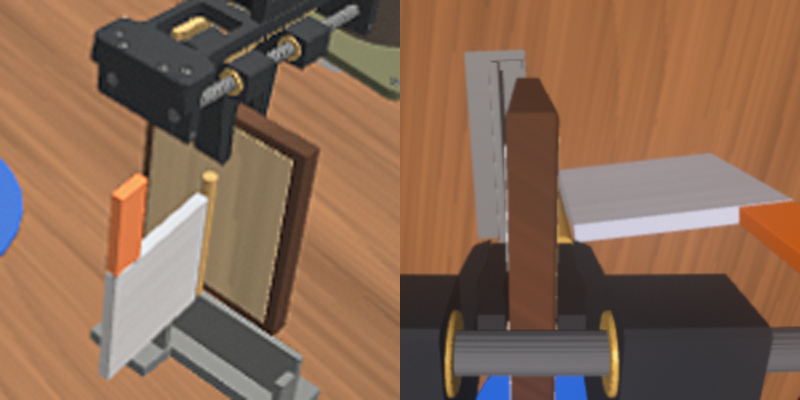

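```bash
python3 go.py .4568 -.2615 .208 8.2
```

```text
t 11.9 [0.4821 0.2548 0.2078] yaw 8.2 F [-0.   0.2 -3.6] op 0.158 34.7 q [-0.31  0.65 -0.44  1.83  0.39  0.74 -0.81]
[-50.74, -9.84, 0.02] [-0.1, 0.0, -0.0]
```

Call:
carry_out([
  [[-1, -0.2, 0], [0, 0, 0], 1],
  [[-3, -0.6, 0], [0, 0, 0], 1],
  [[-5.5, -1.1, 0], [0, 0, 0], 1],
  [[-8.5, -1.65, 0], [0, 0, 0], 1],
  [[-11.5, -2.23, 0], [0, 0, 0], 1],
  [[-14.5, -2.8, 0], [0, 0, 0], 1],
  [[-17.5, -3.4, 0], [0, 0, 0], 1],
  [[-20.5, -4, 0], [0, 0, 0], 1],
  [[-23.5, -4.55, 0], [0, 0, 0], 1],
  [[-26, -5.04, 0], [0, 0, 0], 1],
  [[-28, -5.4, 0], [0, 0, 0], 1],
  [[-29, -5.6, 0], [0, 0, 0], 1],
])

```text
clock: 13.1
tool_pos: [0.4673, -0.0431, 0.2081]
eef_rot: [0.656, 0.754, -0.001, 0.0]
contact_force: [0.6, -0.3, -3.2]
opening: 0.158
finger_force: 34.7
```

Call:
carry_out([
  [[-1, -0.2, 0], [0, 0, 0], 1],
  [[-3, -0.6, 0], [0, 0, 0], 1],
  [[-6, -1.2, 0], [0, 0, 0], 1],
  [[-9, -1.75, 0], [0, 0, 0], 1],
  [[-12, -2.33, 0], [0, 0, 0], 1],
  [[-15, -2.9, 0], [0, 0, 0], 1],
  [[-18, -3.5, 0], [0, 0, 0], 1],
  [[-20, -3.9, 0], [0, 0, 0], 1],
  [[-21.2, -4.15, 0], [0, 0, 0], 1],
  [[-21.7, -4.2, 0], [0, 0, 0], 1],
  [[-21.7, -4.2, 0], [0, 0, 0], 1],
  [[-21.7, -4.2, 0], [0, 0, 0], 1],
])

```text
clock: 14.3
tool_pos: [0.4579, -0.2591, 0.2085]
eef_rot: [0.654, 0.756, 0.0, -0.0]
contact_force: [0.8, 0.1, -2.7]
opening: 0.153
finger_force: 34.7
```

```bash
python3 go.py .4568 -.2615 .130 8.2;python3 - <<'E'
from plant import r
from h import *
import pickle
d={n:r.snapshot(n) for n in("scene","side")};pickle.dump(d,open("w4.pkl","wb"))
a=d["scene"]["image"][70:220,100:250];b=d["side"]["image"][70:220,130:280]
cv2.imwrite("pics/i.png",np.hstack([cv2.resize(x,(400,400),interpolation=cv2.INTER_CUBIC) for x in(a,b)])[:,:,::-1])
E
```

```text
t 14.3 [ 0.4579 -0.2591  0.2085] yaw 8.3 F [ 0.8  0.1 -2.7] op 0.153 34.7 q [ 0.75  0.64 -0.52  1.89  0.46  0.74  0.11]
[-0.22, -0.14, 7.85] [0.0, -0.1, 0.1]
```

View pics/i.png

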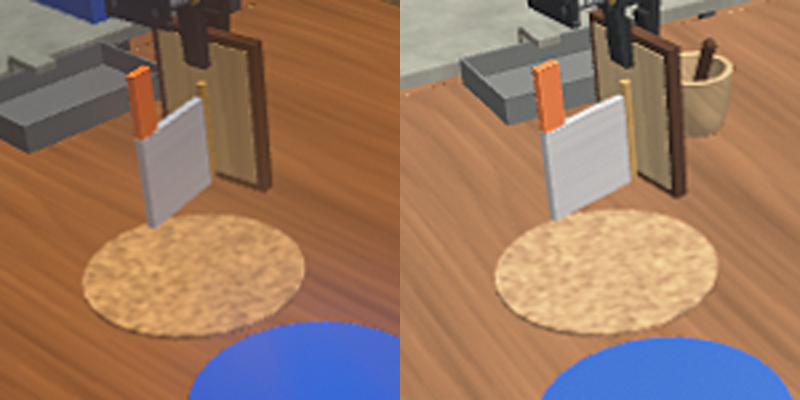

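Both views show the frame held above the cork mat with the kickstand still open. Descending.

Call:
carry_out([
  [[-0.2, -0.15, 1.5], [0, 0, 0], 1],
  [[-0.2, -0.15, 3.5], [0, 0, 0], 1],
  [[-0.2, -0.15, 5.5], [0, 0, 0], 1],
  [[-0.2, -0.15, 7], [0, 0, 0], 1],
  [[-0.2, -0.15, 7.6], [0, 0, 0], 1],
  [[-0.2, -0.15, 7.7], [0, 0, 0], 1],
  [[-0.2, -0.15, 7.8], [0, 0, 0], 1],
  [[-0.2, -0.15, 7.8], [0, 0, 0], 1],
  [[-0.2, -0.15, 7.8], [0, 0, 0], 1],
])

```text
clock: 15.3
tool_pos: [0.4566, -0.2631, 0.131]
eef_rot: [0.655, 0.756, 0.0, 0.001]
contact_force: [0.4, -0.9, -3.0]
opening: 0.156
finger_force: 34.7
```

Call:
carry_out([
  [[0, 0, 0.15], [0, 0, 0], 1],
  [[0, 0, 0.3], [0, 0, 0], 1],
  [[0, 0, 0.3], [0, 0, 0], 1],
  [[0, 0, 0.3], [0, 0, 0], 1],
])

```text
clock: 15.7
tool_pos: [0.4562, -0.263, 0.1273]
eef_rot: [0.655, 0.756, -0.0, -0.0]
contact_force: [-1.3, -0.5, -2.9]
opening: 0.16
finger_force: 34.7
```

Call:
carry_out([
  [[0, 0, 0.1], [0, 0, 0], 1],
  [[0, 0, 0.2], [0, 0, 0], 1],
  [[0, 0, 0.2], [0, 0, 0], 1],
  [[0, 0, 0.2], [0, 0, 0], 1],
])

```text
clock: 16.1
tool_pos: [0.4563, -0.263, 0.1253]
eef_rot: [0.655, 0.756, 0.0, 0.0]
contact_force: [0.6, 0.5, -2.3]
opening: 0.154
finger_force: 34.7
```

Call:
carry_out([
  [[0, 0, 0.1], [0, 0, 0], 1],
  [[0, 0, 0.15], [0, 0, 0], 1],
  [[0, 0, 0.15], [0, 0, 0], 1],
  [[0, 0, 0.15], [0, 0, 0], 1],
])

```text
clock: 16.5
tool_pos: [0.4558, -0.2631, 0.1246]
eef_rot: [0.655, 0.756, -0.001, 0.0]
contact_force: [-2.5, 0.5, 5.5]
opening: 0.156
finger_force: 34.8
```

Contact came at TCP z 0.1246, as expected. Releasing and withdrawing.

Call:
carry_out([
  [[0, 0, 0], [0, 0, 0], 0.8],
  [[0, 0, 0], [0, 0, 0], 0.7],
  [[0, 0, 0], [0, 0, 0], 0.6],
  [[0, 0, 0], [0, 0, 0], 0.5],
  [[0, 0, 0], [0, 0, 0], 0.4],
  [[0, 0, 0], [0, 0, 0], 0.4],
  [[0, 0, 0], [0, 0, 0], 0.4],
  [[0, 0, -2], [0, 0, 0], 0.4],
  [[0, 0, -5], [0, 0, 0], 0.4],
  [[0, 0, -9], [0, 0, 0], 0.4],
  [[0, 0, -12], [0, 0, 0], 0.4],
  [[0, 0, -12], [0, 0, 0], 0.4],
])

```text
clock: 17.7
tool_pos: [0.4587, -0.2636, 0.2477]
eef_rot: [0.655, 0.756, 0.001, 0.004]
contact_force: [-0.9, 0.5, 0.6]
opening: 0.599
finger_force: 0.0
```

```bash
python3 go.py;python3 - <<'E'
from plant import r
from h import *
d={n:r.snapshot(n) for n in("scene","side")}
a=d["scene"]["image"][70:220,100:250];b=d["side"]["image"][70:220,130:280]
cv2.imwrite("pics/j.png",np.hstack([cv2.resize(x,(400,400),interpolation=cv2.INTER_CUBIC) for x in(a,b)])[:,:,::-1])
E
```

```text
t 17.7 [ 0.4587 -0.2636  0.2477] yaw 8.2 F [-0.9  0.5  0.6] op 0.599 0.0 q [ 0.78  0.59 -0.56  1.84  0.42  0.82  0.15]
```

View pics/j.png

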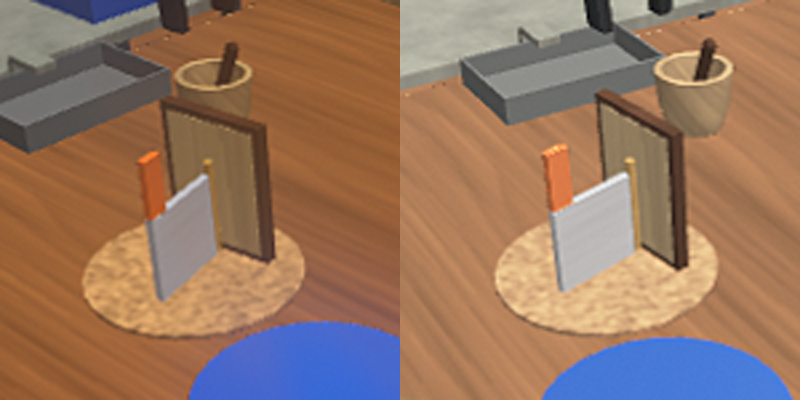

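Both views show the frame upright and centred on the cork mat with the kickstand open, and the gripper is clear of it.

```bash
python3 -c "
from plant import r
print(r.finish_job())"
```

```text
the job is handed in; nothing more can be done
None
```

The kickstand was opened in the rack, and the frame now stands upright and centred on the cork mat with the gripper clear; I handed the job in at about 18 s, and no verdict was returned.

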